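# Set out the feeder-stand kit round its foot

### The job

Set out the stand's parts on the green mat ready for assembly, all upright and squared to the mat, whose yellow-striped edge is its front: the grey clamp straight in front of the black round foot with its long side running left to right and a gap of about 3 cm to the foot's rim, and the orange star knob centred on top of it. Stand the switch box in the middle of the space between the foot and the bin of brass sleeves, in line with both, its long side running left to right, and the red-capped jar beside the clamp, level with it, on the side towards the bin with a gap of about 3 cm. Leave the black spare knob, the amber bottle and the yellow screwdriver where they are.

Things in the scene. Friction and masses are not known exactly. Their poses are not given: they have to be found in the camera images.
- mat: Flat green mat, 300 x 380 mm, 1 mm thick, lying fixed on the white bench, long sides left-right; a yellow strip 14 mm wide runs along its front edge, the long edge nearest the robot. Origin at its centre; x points from the front edge to the back edge (away from the robot), y to the mat's left, z up. It may lie turned by up to about 0.2 rad.
- foot: Stand foot, fixed on the mat: black round disc, diameter 80 mm, 18 mm high, with a square aluminium stump 26 x 26 mm on its middle, 45 mm high over all. Origin at the centre of its underside; axes parallel to the mat's. Either on the left or on the right half of the mat, level with the bin (same distance from the mat's front edge).
- bin: Small white open bin, 70 x 70 mm, 40 mm high, filled with short brass sleeves, fixed on the mat. Origin at the centre of its underside; axes parallel to the mat's. On the other half of the mat than the foot, 214 to 246 mm from it centre to centre.
- clamp_c (a point): Tube clamp: loose grey block, 60 mm long (x) x 36 mm wide (y) x 40 mm high (z), about 90 g, standing upright on the bench with a flat top and a dark seam round it; black discs mark its two small ends. The point is its centre, 20 mm above its underside.
- knob_c (a point): Orange star knob: loose, eight-lobed, diameter 40 mm, 24 mm high, about 35 g; a steel hub of diameter 24 mm makes its lowest 4 mm. The point is its centre, 12 mm above its underside; z is its axis, pointing up.
- switchbox_c (a point): Switch box: loose black box with a row of five white rocker switches on top, 80 mm long (x) x 36 mm wide (y) x 40 mm high (z; switches stand up to 3 mm higher), about 120 g. The point is its centre, 20 mm above its underside.
- jar_c (a point): Grease jar: loose, upright, round, white with a red cap, diameter 40 mm, 50 mm high, about 80 g. The point is its centre, 25 mm above its underside; z points up.
- spare_knob_c (a point): Spare star knob, black, otherwise as the orange one (diameter 40 mm, 24 mm high), standing loose on the mat in front of the bin, its centre about 95 mm from the bin's. To be left alone. The point is its centre, 12 mm above its underside.
- oil: Amber oil bottle with a black cap, diameter 38 mm, 75 mm high, standing loose near the middle of the mat's back edge. To be left alone. Origin at the centre of its underside.
- driver: Screwdriver with a yellow handle, 190 mm long, lying loose on the bench to the left of the mat and beyond the loose parts. To be left alone. Origin near its middle; x points along it to the tip.
Things that resemble listed ones, but are neither listed nor needed, are in the scene too. What is shaped like the part that bears switchbox_c but pink or purple is not meant.

How it is judged:
At the end, for the whole second after the job is handed in: In the mat's axes: clamp 88 mm in front of foot (centres, +-15 each way); knob on clamp within 12 mm; box between foot and bin, on their line +-15, 8 mm clear of each; jar 80 mm (+-15) beside clamp towards bin, in line +-15; clamp and box long sides left-right within 0.2 rad; all upright, still (x of clamp_c in the frame of foot between -0.103 and -0.073 m and y of clamp_c in the frame of foot between -0.015 and 0.015 m and angle between the x axis of each of clamp_c, switchbox_c and the y axis of mat, either way round below 0.2 rad and horizontal distance between knob_c and clamp_c below 0.012 m and height (world z) of knob_c between 0.047 and 0.057 m and x of switchbox_c in the frame of foot between -0.015 and 0.015 m and x of switchbox_c in the frame of bin between -0.015 and 0.015 m and (y of switchbox_c in the frame of foot between 0.088 and 0.175 m or y of switchbox_c in the frame of foot between -0.175 and -0.088 m) and (y of switchbox_c in the frame of bin between 0.083 and 0.175 m or y of switchbox_c in the frame of bin between -0.175 and -0.083 m) and y of jar_c in the frame of clamp_c between -0.015 and 0.015 m and (x of jar_c in the frame of clamp_c between 0.065 and 0.095 m or x of jar_c in the frame of clamp_c between -0.095 and -0.065 m) and ((y of bin in the frame of foot above 0 m and y of jar_c in the frame of foot above 0.03 m) or (y of bin in the frame of foot below 0 m and y of jar_c in the frame of foot below -0.03 m)) and height (world z) of clamp_c between 0.015 and 0.025 m and height (world z) of switchbox_c between 0.015 and 0.025 m and height (world z) of jar_c between 0.02 and 0.03 m and angle between each of clamp_c, knob_c, switchbox_c, jar_c's own z axis and vertical below 0.12 rad and linear speed of each of clamp, knob, switchbox, jar below 0.02 m/s); the robot touches nothing.
It fails at once if black spare knob moved by more than 30 mm (distance of spare_knob_c from where it was at the start of the episode above 0.03 m).
It fails at once if amber bottle moved by more than 30 mm (distance of oil from where it was at the start of the episode above 0.03 m).
It fails at once if screwdriver moved by more than 30 mm (distance of driver from where it was at the start of the episode above 0.03 m).
It also fails if it takes over 96 s, if anything falls off the work surface, if the arm or the gripper's body presses on something with over 40 N, if the wrist force passes 120 N, or if a joint passes its speed limit or range.

### The arm

A 6-joint arm with a two-finger parallel gripper is mounted at the origin on the work surface. World frame = base frame: x ahead of the robot, y to its left, z up, the work surface at z = 0. Lengths are in m, angles in rad, forces in N, time in s.
With the tool pointing down it reaches from about 0.35 to 0.975 m from the base axis. Payload 4.9 kg.
Tool frame: the origin (TCP) lies at the very end of the fingers, on their centre line; the grasp point (between the pads) lies 19 mm behind it; z points along the fingers, y is the line along which they close (so a half turn about z gives the same grasp; the last joint's range is limited). The gripper opens to 85 mm and grips with 20 to 120 N. Pads are 22 mm wide; open, the fingers measure 114 mm over their backs; the gripper's body (76 mm by 85 mm) begins 54 mm behind the grasp point. The pads swing forward as they close: fully open they stand 13 mm farther back than shut.
Start: joints at [0.983, 0.053, 1.613, -0, 1.476, -0.119], TCP at [0.282, 0.558, 0.231] pointing down, gripper open.
Joint ranges: [-3.01, 3.01], [-1.01, 2.22], [0.06, 2.58], [-1.02, 4.17], [0.09, 2.62], [-3.14, 3.14]. Speed limits (rad/s): [2.57, 2.57, 3.14, 3.14, 3.14, 3.14].

### API

Orientations are given as a rotation vector (axis times angle).
In Python, from station import * gives the robot as it stands.
- The arm moves only by the shell command python3 -m crank 'ROWS' [OPENING] [FORCE]. ROWS is JSON, a list of rows, each an object with "offset": the shift along the tool's x, y, z in m, a list of three; "twist": the turn, a rotation vector about the tool's x, y, z in degrees, a list of three. In form: [{"offset": [x, y, z], "twist": [rx, ry, rz]}, ...]. A call has 1 to 20 rows; each row is the pose to reach, as a shift and turn from the pose commanded when the call began, along the tool's axes at that moment; what a row does not reach only later rows make up. A row lasts 1/8 s, in which the tool goes at most 62.5 mm and 10.7 degrees, less where a joint would pass 70% of its speed; a pose out of reach is approached as far as the arm can. A call with a gripper value outside its range is refused whole. OPENING is the opening, from 0 (shut) to 1 (fully open), set as the call begins (- or left out, the last holds). The fingers move at their own pace and stop on an object; FORCE is the grip in N (left out, the last holds). Time passes only in rows, so rows that repeat a pose let the fingers close. It gives the time, the measured TCP pose, the force, the opening and the grip force at its end, in the units of the state.
- get_obs(): the state, without advancing time (a new reading comes with each control period).
- get_image(name): name is "side" or "top" or "wrist"; returns the picture (420x560x3 uint8, red, green, blue); there is no depth.
- get_calibration(name): a dict with "intrinsics" (3x3 intrinsics, pixels), "k1" (the pictures are not rectified: a ray, as slopes to the right and down, at radius r is drawn at 1 + k1 r^2 times it, then the intrinsics apply), "world_from_camera" (4x4, takes a point from camera to world coordinates); the wrist camera has in their place "tool_from_camera" (4x4, takes a point from camera to tool coordinates, whose origin is the TCP and whose axes are the flange's). Camera axes: x right, y up, looking along -z (the intrinsics and any distortion apply to the point x, -y, -z); pixel columns grow to the right and rows downward; lengths in m; the calibration is good to about 2 mm. A picture is of the moment at which its call begins: read the wrist's pose just before it. get_calibration takes no time and is no camera call.
- finish_job(): hands the job in; it is judged then, once.
Trained networks look in the newest picture that a camera, given by its name, has taken for a name from the list of things; names that differ only in an ending like _2 or _b are one class to them, and where a whole thing is asked for, a point or a joint stands for the part that bears it (a point fixed in the world has none). Each returns a list of dicts, best first, with "confidence" (0 to 1); they miss things now and then, are a little off and sometimes report something else, mostly with a low value. They report only what shows in the picture. A call takes as long as a camera call. They do not tell look-alikes from the thing itself.
- cut_out(query, camera): "region" (420x560 bool, what is visible of it) and "rect" ([centre column, centre row, width, height] in pixels, round what is visible of it).
The state is a dict: "t": time; "q": joint angles; "dq": joint speeds; "effort": joint torques, N m; "tool_pos": TCP position; "tool_rot": TCP orientation; "contact_force": force on the tool from outside, world axes, zero at the start; "wrist_torque": the same for the moment, N m; "opening": finger opening in m; "grip_force": force on a finger pad.
Only numpy, scipy, OpenCV 4.12 (cv2) and the standard library are available. Lean on these libraries where they do the work, as an engineer would, in place of code of your own. Each camera call takes 0.05 s, during which the arm holds its last target. There are 200 camera calls.

## Working session

There is one attempt and no reset: what is moved stays moved. The work goes in short steps, Python scripts to look and compute and a shell command to move; the robot and the scene stay as the last step left them, time stands still between calls to the robot, and variables do not carry over. Pictures are saved under pics/ and viewed, at most 14 in all, crops included, and the job is handed in when it is done.

```bash
mkdir -p pics; ls; python3 - <<'E'
from station import *
import cv2
for n in ("top","side"):
    cv2.imwrite(f"pics/{n}0.png",get_image(n)[:,:,::-1])
    c=get_calibration(n);print(n,c)
print(get_calibration("wrist"));print(get_obs())
E
```

```text
pics
top {'intrinsics': array([[494.59740848,   0.        , 280.81483573],
       [  0.        , 494.59740848, 211.33354845],
       [  0.        ,   0.        ,   1.        ]]), 'k1': -0.13959571788496444, 'world_from_camera': array([[ 0.00159717,  0.9891599 , -0.14683369,  0.36459285],
       [-0.99952665,  0.00609035,  0.03015598,  0.08113488],
       [ 0.03072336,  0.14671603,  0.98870141,  1.17519239],
       [ 0.        ,  0.        ,  0.        ,  1.        ]])}
side {'intrinsics': array([[515.80316984,   0.        , 279.17951323],
       [  0.        , 515.80316984, 215.81012791],
       [  0.        ,   0.        ,   1.        ]]), 'k1': -0.0631096083013642, 'world_from_camera': array([[ 0.81504761,  0.42351003, -0.39539429,  0.09232528],
       [-0.57925072,  0.61078964, -0.53981906, -0.53979526],
       [ 0.01288396,  0.66901066,  0.74314113,  0.90517108],
       [ 0.        ,  0.        ,  0.        ,  1.        ]])}
{'intrinsics': array([[322.26774705,   0.        , 280.05771108],
       [  0.        , 322.26774705, 210.55163585],
       [  0.        ,   0.        ,   1.
[... 373 characters left out ...]
,
         1.00000000e+00]])}
{'t': 0.1, 'q': array([ 9.82985945e-01,  5.33140257e-02,  1.61416467e+00, -1.19275643e-05,
        1.47599813e+00, -1.19004801e-01]), 'dq': array([ 0.00064033, -0.00273558, -0.00495339, -0.00118126, -0.00136256,
        0.00076802]), 'effort': array([ 6.44641887e-05, -3.94903708e+01, -3.71362925e+01, -1.29675736e-04,
        3.90005283e-03, -2.22683951e-05]), 'tool_pos': array([0.28207684, 0.55709008, 0.23016682]), 'tool_rot': array([-7.29522160e-01, -3.05505600e+00,  2.78263575e-03]), 'contact_force': array([ 0.60482568, -0.41667694,  0.64863361]), 'wrist_torque': array([ 0.03182418, -0.01098751, -0.01423292]), 'grip_force': 0.0, 'opening': 0.08592244534022042}
```

View pics/top0.png

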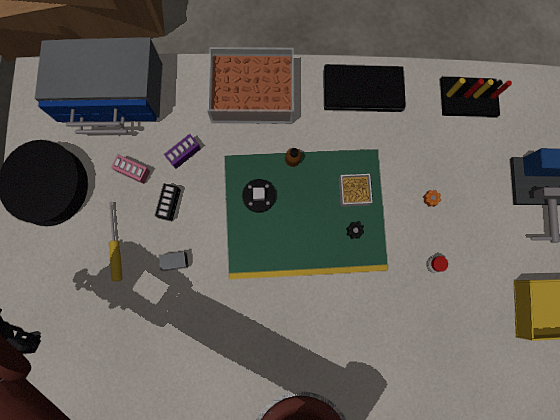

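View pics/side0.png

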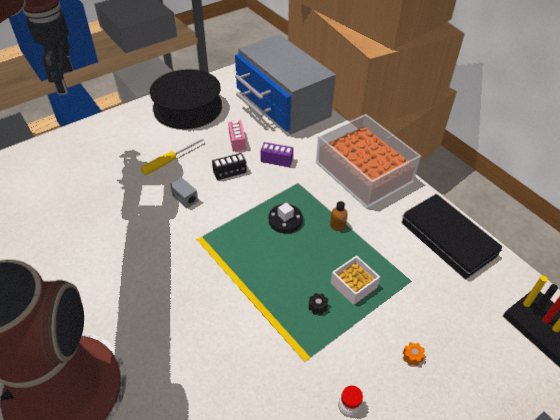

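The top view shows the mat tilted slightly, with the yellow front at the bottom. The fixed parts are the foot (259,195) on the left, the bin (356,189) on the right, the spare knob (355,231) and the oil bottle (293,156).

Candidates that could be mistaken for each other:
- **Switch box:** black (167,202) is the one I want. Pink (130,168) and purple (182,151) are decoys.
- **Knob:** orange (432,198) is the one I want. The black one (355,231) is the spare.
- **Clamp:** grey (173,260).
- **Jar:** red cap (439,263).

```bash
cat > h.py <<'E'
from station import *
import numpy as np, cv2
from scipy.spatial.transform import Rotation as R
def cam(name,obs=None):
    c=get_calibration(name)
    if name=="wrist":
        T=np.eye(4);T[:3,:3]=R.from_rotvec(obs["tool_rot"]).as_matrix();T[:3,3]=obs["tool_pos"]
        return c["intrinsics"],c["k1"],T@c["tool_from_camera"]
    return c["intrinsics"],c["k1"],c["world_from_camera"]
def proj(C,P):
    K,k1,W=C
    p=(np.atleast_2d(P)-W[:3,3])@W[:3,:3]
    s=np.c_[p[:,0]/-p[:,2],-p[:,1]/-p[:,2]]
    s=s*(1+k1*(s**2).sum(1,keepdims=True))
    return s@K[:2,:2].T+K[:2,2]
def unproj(C,px,z):
    K,k1,W=C
    px=np.atleast_2d(np.asarray(px,float)).reshape(-1,1,2)
    s=cv2.undistortPoints(px,K,np.array([k1,0,0,0,0.])).reshape(-1,2)
    d=np.c_[s[:,0],-s[:,1],-np.ones(len(s))]@W[:3,:3].T
    o=W[:3,3]
    return o+d*((z-o[2])/d[:,2])[:,None]
def box(hx,hy,h):
    return np.array([[x,y,z] for x in(-hx,hx) for y in(-hy,hy) for z in(0,h)])
def cyl(r,h):
    a=np.linspace(0,6.283,32)[:-1]
    return np.array([[r*np.cos(t),r*np.sin(t),z] for t in a for z in(0,h)])
SH=dict(foot=cyl(.04,.018),bin=box(.035,.035,.04),clamp_c=box(.03,.018,.04),knob_c=cyl(.019,.024),
 switchbox_c=box(.04,.018,.042),jar_c=cyl(.02,.05),spare_knob_c=cyl(.019,.024),oil=cyl(.019,.075))
def fit(C,region,pts,z0=0.):
    """pose x,y,yaw by matching silhouette hull to the mask (IoU)"""
    from scipy.optimize import minimize
    ys,xs=np.nonzero(region)
    c=unproj(C,[[xs.mean(),ys.mean()]],z0+pts[:,2].max()/2)[0]
    m=region.astype(np.uint8);S=4
    y0,y1,x0,x1=ys.min()-12,ys.max()+13,xs.min()-12,xs.max()+13
    y0,x0=max(y0,0),max(x0,0)
    M=cv2.resize(m[y0:y1,x0:x1],None,fx=S,fy=S,interpolation=cv2.INTER_LINEAR)
    def f(v):
        Q=np.c_[pts[:,:2]@np.array([[np.cos(v[2]),np.sin(v[2])],[-np.sin(v[2]),np.cos(v[2])]])+v[:2]/1.,pts[:,2]+z0]
        q=(proj(C,Q)-[x0-.5,y0-.5])*S-.5
        im=np.zeros_like(M);cv2.fillConvexPoly(im,cv2.convexHull(np.round(q*16).astype(np.int32)),1,shift=4)
        return 1-(im&M).sum()/max((im|M).sum(),1)
    best=None
    for a in np.linspace(0,np.pi,9)[:-1]:
        r=minimize(f,[c[0],c[1],a],method="Nelder-Mead",options=dict(initial_simplex=[[c[0],c[1],a],[c[0]+.01,c[1],a],[c[0],c[1]+.01,a],[c[0],c[1],a+.2]],xatol=1e-4,fatol=1e-4))
        if best is None or r.fun<best.fun:best=r
    return best.x,1-best.fun
E
python3 - <<'E'
from h import *
im=get_image("top");C=cam("top")
for n,p in SH.items():
    for d in cut_out(n,"top")[:3]:
        z0=.001 if n in("foot","bin","spare_knob_c","oil") else 0
        v,i=fit(C,d["region"],p,z0);print(n,round(d["confidence"],2),np.round(d["rect"]),v.round(4),round(i,2))
hsv=cv2.cvtColor(im,cv2.COLOR_RGB2HSV)
m=cv2.inRange(hsv,(22,150,120),(32,255,255));m[:255]=0;m[285:]=0;m[:,:215]=0;m[:,400:]=0
ys,xs=np.nonzero(m);P=unproj(C,np.c_[xs,ys],.001)
print("strip",cv2.minAreaRect(P[:,:2].astype(np.float32)))
r=[cv2.resize(im[y-40:y+40,x-40:x+40],(260,260),interpolation=2) for x,y in((167,202),(173,260),(432,198),(439,250))]
cv2.imwrite("pics/crop.png",np.vstack([np.hstack(r[:2]),np.hstack(r[2:])])[:,:,::-1])
E
```

```text
foot 0.77 [257. 198.  34.  32.] [0.5752 0.0997 2.8719] 0.97
foot 0.72 [306. 217. 162. 130.] [ 0.4293 -0.0409  1.57  ] 0.06
bin 0.83 [355. 188.  32.  37.] [ 0.589  -0.1309  0.0615] 0.95
clamp_c 0.86 [174. 260.  31.  17.] [0.4183 0.296  1.6599] 0.91
knob_c 0.57 [434. 198.  19.  17.] [ 0.5731 -0.3236  2.1483] 0.89
switchbox_c 0.95 [134. 170.  40.  25.] [0.6369 0.4083 1.1572] 0.92
switchbox_c 0.8 [183. 152.  35.  34.] [0.6828 0.2836 2.2455] 0.91
switchbox_c 0.75 [172. 262.  33.  22.] [0.4193 0.2863 1.6732] 0.73
jar_c 0.53 [439. 263.  23.  16.] [ 0.4104 -0.3239  0.9135] 0.85
spare_knob_c 0.73 [167. 202.  25.  34.] [0.5611 0.3165 1.1119] 0.39
spare_knob_c 0.71 [354. 230.  18.  16.] [ 0.4926 -0.1297  0.5022] 0.81
strip ((0.3953185975551605, -0.021257758140563965), (0.013179033063352108, 0.37789246439933777), 3.0976803302764893)
```

View pics/crop.png

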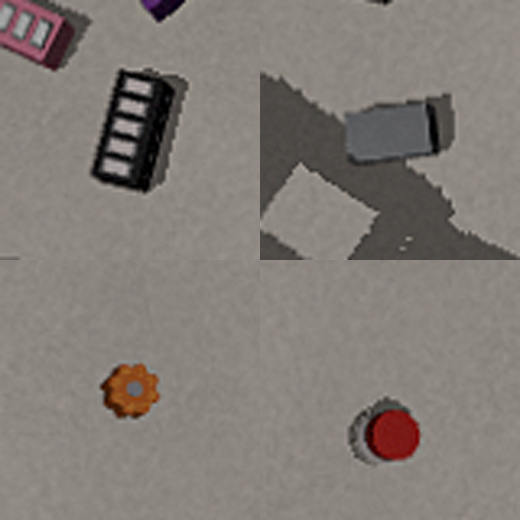

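The crop confirms the choices: black switch box with white rockers, grey clamp with a dark end disc, orange knob and red-capped jar. The network missed the black box and called it a spare knob, so I'll use that region. Next I'll build the move calculator and fit the box.

```bash
cat >> h.py <<'E'
def go(x,y,z,yaw,obs=None):
    """offset/twist (tool axes) to bring TCP to x,y,z pointing down, closing line at yaw (deg, mod 180)"""
    o=obs or get_obs();A=R.from_rotvec(o["tool_rot"]).as_matrix();out=None
    for k in(0,180):
        a=np.radians(yaw+k);yv=np.array([np.cos(a),np.sin(a),0]);zv=np.array([0,0,-1.]);D=np.c_[np.cross(yv,zv),yv,zv]
        t=np.degrees(R.from_matrix(A.T@D).as_rotvec())
        if out is None or abs(t).max()<abs(out).max():out=t
    d=A.T@(np.array([x,y,z])-o["tool_pos"])
    print("offset",d.round(4).tolist(),"twist",out.round(2).tolist(),"rows",round(max(np.linalg.norm(d)/.0625,np.linalg.norm(out)/10.7),1))
def look(n,yawhint=None,z0=0.,save=None):
    o=get_obs();im=get_image("wrist");C=cam("wrist",o)
    if save:cv2.imwrite(f"pics/{save}.png",im[:,:,::-1])
    for d in cut_out(n,"wrist")[:3]:
        r=d["region"]
        v,i=fit(C,r,SH[n],z0);print(n,round(d["confidence"],2),np.round(d["rect"]),v.round(4),"deg",np.degrees(v[2]).round(1),round(i,2))
    return o,im,C
E
python3 - <<'E'
from h import *
im=get_image("top");C=cam("top")
for d in cut_out("spare_knob_c","top"):
    if abs(d["rect"][0]-167)<8: print("sb",fit(C,d["region"],SH["switchbox_c"]))
print("oil",unproj(C,[[291,153]],.07),unproj(C,[[294,160]],.01))
go(.418,.296,.2,5)
E
```

```text
oil [[0.66489354 0.02413979 0.07      ]] [[0.66373522 0.01379446 0.01      ]]
offset [-0.2392, -0.1721, 0.0313] twist [-0.0, -0.0, 58.14] rows 5.4
```

```bash
python3 -m crank '[{"offset":[-0.239,-0.172,0.031],"twist":[0,0,58]},{"offset":[-0.239,-0.172,0.031],"twist":[0,0,58]},{"offset":[-0.239,-0.172,0.031],"twist":[0,0,58]},{"offset":[-0.239,-0.172,0.031],"twist":[0,0,58]},{"offset":[-0.239,-0.172,0.031],"twist":[0,0,58]},{"offset":[-0.239,-0.172,0.031],"twist":[0,0,58]},{"offset":[-0.239,-0.172,0.031],"twist":[0,0,58]},{"offset":[-0.239,-0.172,0.031],"twist":[0,0,58]},{"offset":[-0.239,-0.172,0.031],"twist":[0,0,58]}]' 1; python3 - <<'E'
from h import *
o,im,C=look("clamp_c",save="w1")
go(.418,.296,.2,5)
E
```

```text
t: 1.78
tool_pos: [0.4177, 0.2967, 0.2004]
tool_rot: [2.118, 2.321, 0.0]
contact_force: [-1.5, -0.1, 0.8]
opening: 0.0853
grip_force: 0.0
clamp_c 0.71 [279. 188.  43.  66.] [0.4187 0.2965 1.7141] deg 98.2 0.97
offset [-0.0006, 0.0003, 0.0003] twist [0.0, -0.0, 0.22] rows 0.0
```

View pics/w1.png

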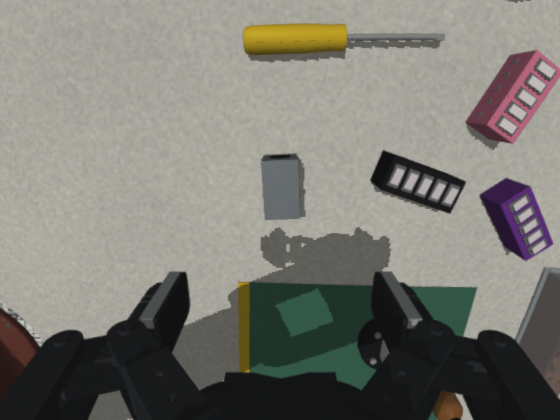

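The clamp is centred below the tool at (281,188), and the wrist and top estimates agree within 1 mm. The driver is at (340,40), the black box at (418,182) and the purple and pink decoys are at the right. Descending to grip.

```bash
python3 -m crank '[{"offset":[0,0.001,0.06],"twist":[0,0,-1.5]},{"offset":[0,0.001,0.12],"twist":[0,0,-1.5]},{"offset":[0,0.001,0.17],"twist":[0,0,-1.5]},{"offset":[0,0.001,0.19],"twist":[0,0,-1.5]},{"offset":[0,0.001,0.19],"twist":[0,0,-1.5]},{"offset":[0,0.001,0.19],"twist":[0,0,-1.5]}]'
python3 -m crank '[{"offset":[0,0,0],"twist":[0,0,0]},{"offset":[0,0,0],"twist":[0,0,0]},{"offset":[0,0,0],"twist":[0,0,0]},{"offset":[0,0,0],"twist":[0,0,0]},{"offset":[0,0,0],"twist":[0,0,0]},{"offset":[0,0,0],"twist":[0,0,0]}]' 0 40
python3 -m crank '[{"offset":[0,0,-0.05],"twist":[0,0,0]},{"offset":[0,0,-0.1],"twist":[0,0,0]},{"offset":[0,0,-0.13],"twist":[0,0,0]},{"offset":[0,0,-0.13],"twist":[0,0,0]}]'
python3 -c "
from h import *
o,im,C=look('clamp_c',z0=.125)
go(.4873,.0948,.14,3.2)"
```

```text
t: 2.62
tool_pos: [0.4199, 0.2969, 0.0117]
tool_rot: [2.088, 2.346, 0.003]
contact_force: [1.2, 0.1, 0.6]
opening: 0.0854
grip_force: 0.0
t: 3.38
tool_pos: [0.4196, 0.2966, 0.0112]
tool_rot: [2.089, 2.346, 0.002]
contact_force: [-0.9, -0.5, 6.3]
opening: 0.0348
grip_force: 41.8
t: 3.88
tool_pos: [0.4203, 0.2969, 0.1427]
tool_rot: [2.088, 2.345, 0.008]
contact_force: [-0.2, 0.4, -1.0]
opening: 0.0352
grip_force: 41.2
clamp_c 0.66 [278. 285.  94. 154.] [0.4204 0.2936 1.684 ] deg 96.5 0.94
offset [-0.2076, 0.0456, -0.0013] twist [-0.12, 0.05, 3.44] rows 3.4
```

```bash
python3 -m crank '[{"offset":[-0.05,0.011,0],"twist":[0,0,3.4]},{"offset":[-0.1,0.022,0],"twist":[0,0,3.4]},{"offset":[-0.155,0.034,0],"twist":[0,0,3.4]},{"offset":[-0.2076,0.0456,0],"twist":[0,0,3.4]},{"offset":[-0.2076,0.0456,0],"twist":[0,0,3.4]},{"offset":[-0.2076,0.0456,0],"twist":[0,0,3.4]}]'
python3 -c "
from h import *
o,im,C=look('foot',z0=.001,save='w2')
look('clamp_c',z0=.125)
go(.4873,.0948,.013,3.2)"
```

```text
t: 4.72
tool_pos: [0.4868, 0.0953, 0.138]
tool_rot: [-2.156, -2.28, 0.004]
contact_force: [-0.1, 0.2, -1.9]
opening: 0.0355
grip_force: 41.1
foot 0.62 [383. 202.  96.  89.] [0.5761 0.0985 0.5379] deg 30.8 0.95
clamp_c 0.74 [279. 283.  88. 156.] [0.4872 0.0943 1.638 ] deg 93.9 0.98
offset [-0.0016, -0.0001, 0.1266] twist [-0.07, -0.01, 0.15] rows 2.0
```

View pics/w2.png

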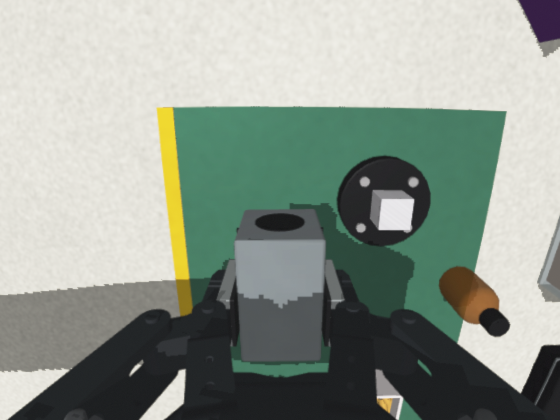

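Held upright and square; the foot at (383,202) is measured at (0.576, 0.099), consistent with the top view. Lowering the clamp.

```bash
python3 -m crank '[{"offset":[0,0,0.05],"twist":[0,0,0]},{"offset":[0,0,0.09],"twist":[0,0,0]},{"offset":[0,0,0.115],"twist":[0,0,0]},{"offset":[0,0,0.122],"twist":[0,0,0]},{"offset":[0,0,0.126],"twist":[0,0,0]},{"offset":[0,0,0.126],"twist":[0,0,0]}]'
python3 -m crank '[{"offset":[0,0,0],"twist":[0,0,0]},{"offset":[0,0,0],"twist":[0,0,0]},{"offset":[0,0,0],"twist":[0,0,0]},{"offset":[0,0,0],"twist":[0,0,0]}]' 0.7
python3 -m crank '[{"offset":[0,0,-0.05],"twist":[0,0,0]},{"offset":[0,0,-0.1],"twist":[0,0,0]},{"offset":[0,0,-0.15],"twist":[0,0,0]},{"offset":[0,0,-0.19],"twist":[0,0,0]},{"offset":[0,0,-0.19],"twist":[0,0,0]}]' 1
python3 -c "
from h import *
look('clamp_c',z0=.001)
o,im,C=look('foot',z0=.001)
go(.5731,-.3236,.2,3)"
```

```text
t: 5.68
tool_pos: [0.489, 0.0955, 0.0154]
tool_rot: [2.156, 2.283, 0.002]
contact_force: [0.1, 0.3, -0.1]
opening: 0.0351
grip_force: 41.2
t: 6.18
tool_pos: [0.4883, 0.0952, 0.0145]
tool_rot: [2.158, 2.283, 0.0]
contact_force: [-0.4, -0.8, 0.0]
opening: 0.0598
grip_force: 0.0
t: 6.8
tool_pos: [0.4906, 0.0954, 0.209]
tool_rot: [2.154, 2.279, 0.01]
contact_force: [0.5, 0.0, 0.0]
opening: 0.0854
grip_force: 0.0
clamp_c 0.74 [277. 185.  37.  62.] [0.4894 0.0957 1.6426] deg 94.1 0.94
clamp_c 0.17 [347. 358.  60.  64.] [ 0.5899 -0.1219  2.9799] deg 170.7 0.71
foot 0.67 [365. 184.  77.  75.] [0.576  0.0988 1.6416] deg 94.1 0.97
foot 0.24 [320. 246. 286. 282.] [0.5377 0.0257 2.8701] deg 164.4 0.08
offset [-0.423, 0.0622, 0.0021] twist [-0.19, -0.0, 0.24] rows 6.8
```

Clamp is 87 mm in front of the foot and 2 mm off centre. Now the knob.

```bash
python3 -m crank '[{"offset":[-0.06,0.009,0],"twist":[0,0,0]},{"offset":[-0.12,0.018,0],"twist":[0,0,0]},{"offset":[-0.18,0.027,0],"twist":[0,0,0]},{"offset":[-0.24,0.036,0],"twist":[0,0,0]},{"offset":[-0.3,0.044,0],"twist":[0,0,0]},{"offset":[-0.36,0.053,0],"twist":[0,0,0]},{"offset":[-0.423,0.062,0],"twist":[0,0,0]},{"offset":[-0.423,0.062,0],"twist":[0,0,0]},{"offset":[-0.423,0.062,0],"twist":[0,0,0]},{"offset":[-0.423,0.062,0],"twist":[0,0,0]}]'
python3 -c "
from h import *
o,im,C=look('knob_c',save='w3')
hsv=cv2.cvtColor(im,cv2.COLOR_RGB2HSV);m=cv2.inRange(hsv,(8,150,90),(19,255,255));n,l,s,c=cv2.connectedComponentsWithStats(m);k=1+s[1:,4].argmax();print(c[k],s[k],unproj(C,c[k],.014))
go(.5731,-.3236,.004,3)"
```

```text
t: 8.25
tool_pos: [0.5737, -0.322, 0.2035]
tool_rot: [-2.155, -2.284, -0.0]
contact_force: [-0.6, 0.5, -0.4]
opening: 0.0856
grip_force: 0.0
knob_c 0.88 [280. 185.  33.  40.] [ 0.5727 -0.3233  1.7085] deg 97.9 0.9
knob_c 0.33 [260.  34. 310.  67.] [ 0.4267 -0.175   1.9556] deg 112.0 0.1
[279.34615385 184.79977376] [262 166  36  38 884] [[ 0.57273523 -0.32404756  0.014     ]]
offset [-0.0015, -0.001, 0.2003] twist [-0.01, -0.01, 0.33] rows 3.2
```

View pics/w3.png

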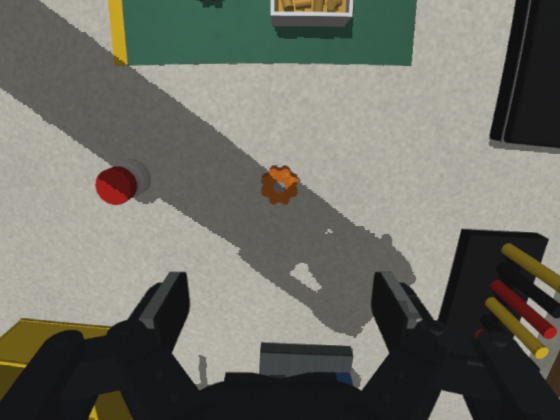

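The knob is right below at (280,185), with the jar at (116,185). Descending on the knob.

```bash
python3 -m crank '[{"offset":[-0.0015,-0.001,0.06],"twist":[0,0,0]},{"offset":[-0.0015,-0.001,0.12],"twist":[0,0,0]},{"offset":[-0.0015,-0.001,0.17],"twist":[0,0,0]},{"offset":[-0.0015,-0.001,0.19],"twist":[0,0,0]},{"offset":[-0.0015,-0.001,0.2],"twist":[0,0,0]},{"offset":[-0.0015,-0.001,0.2],"twist":[0,0,0]}]'
python3 -m crank '[{"offset":[0,0,0],"twist":[0,0,0]},{"offset":[0,0,0],"twist":[0,0,0]},{"offset":[0,0,0],"twist":[0,0,0]},{"offset":[0,0,0],"twist":[0,0,0]},{"offset":[0,0,0],"twist":[0,0,0]},{"offset":[0,0,0],"twist":[0,0,0]}]' 0 30
python3 -m crank '[{"offset":[0,0,-0.05],"twist":[0,0,0]},{"offset":[0,0,-0.1],"twist":[0,0,0]},{"offset":[0,0,-0.15],"twist":[0,0,0]},{"offset":[0,0,-0.15],"twist":[0,0,0]}]'
python3 -c "
from h import *
o,im,C=look('knob_c',z0=.15,save='w4')
print(o['tool_pos'])
go(.4894,.0957,.15,3.2)"
```

```text
t: 9.1
tool_pos: [0.5741, -0.3255, 0.0058]
tool_rot: [2.156, 2.282, 0.0]
contact_force: [0.6, 0.2, 0.0]
opening: 0.0854
grip_force: 0.0
t: 9.85
tool_pos: [0.5739, -0.3257, 0.0058]
tool_rot: [2.156, 2.282, 0.0]
contact_force: [-1.0, 0.6, 6.3]
opening: 0.0387
grip_force: 30.4
t: 10.35
tool_pos: [0.5757, -0.327, 0.1607]
tool_rot: [2.15, 2.276, 0.002]
contact_force: [0.7, -0.2, 0.0]
opening: 0.0386
grip_force: 30.4
knob_c 0.82 [280. 278.  82.  88.] [ 0.5757 -0.3283  2.3387] deg 134.0 0.9
[ 0.5757464  -0.32702552  0.16069419]
offset [0.4248, -0.0597, 0.0043] twist [0.02, 0.02, 0.04] rows 6.9
```

View pics/w4.png

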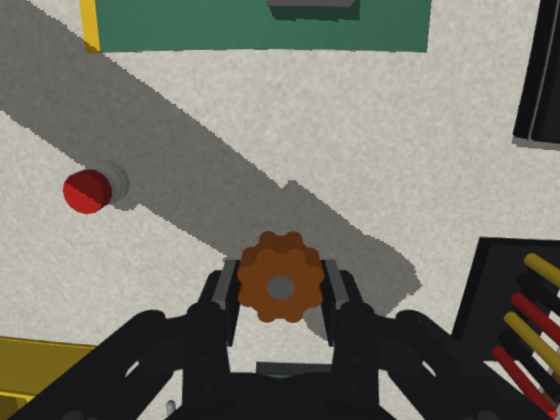

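The knob is held level and centred at (280,278). Carrying it over the clamp.

```bash
python3 -m crank '[{"offset":[0.06,-0.009,0],"twist":[0,0,0]},{"offset":[0.12,-0.017,0],"twist":[0,0,0]},{"offset":[0.18,-0.025,0],"twist":[0,0,0]},{"offset":[0.24,-0.034,0],"twist":[0,0,0]},{"offset":[0.3,-0.042,0],"twist":[0,0,0]},{"offset":[0.36,-0.051,0],"twist":[0,0,0]},{"offset":[0.405,-0.057,0],"twist":[0,0,0]},{"offset":[0.425,-0.06,0],"twist":[0,0,0]},{"offset":[0.425,-0.06,0],"twist":[0,0,0]},{"offset":[0.425,-0.06,0],"twist":[0,0,0]}]'
python3 -c "
from h import *
o,im,C=look('knob_c',z0=.15)
go(.4894,.0957+.001,.0475,3.2)"
```

```text
t: 11.7
tool_pos: [0.4885, 0.0952, 0.1529]
tool_rot: [-2.157, -2.282, 0.003]
contact_force: [-0.5, -0.3, -0.3]
opening: 0.0387
grip_force: 30.5
knob_c 0.96 [278. 278.  83.  93.] [0.4884 0.0986 2.5399] deg 145.5 0.89
offset [0.0018, 0.0007, 0.1061] twist [-0.08, 0.01, -0.04] rows 1.7
```

```bash
python3 -m crank '[{"offset":[0,0.001,0.05],"twist":[0,0,0]},{"offset":[0,0.001,0.085],"twist":[0,0,0]},{"offset":[0,0.001,0.098],"twist":[0,0,0]},{"offset":[0,0.001,0.103],"twist":[0,0,0]},{"offset":[0,0.001,0.106],"twist":[0,0,0]},{"offset":[0,0.001,0.106],"twist":[0,0,0]}]'
python3 -m crank '[{"offset":[0,0,0],"twist":[0,0,0]},{"offset":[0,0,0],"twist":[0,0,0]},{"offset":[0,0,0],"twist":[0,0,0]},{"offset":[0,0,0],"twist":[0,0,0]}]' 0.8
python3 -m crank '[{"offset":[0,0,-0.05],"twist":[0,0,0]},{"offset":[0,0,-0.1],"twist":[0,0,0]},{"offset":[0,0,-0.15],"twist":[0,0,0]},{"offset":[0,0,-0.15],"twist":[0,0,0]},{"offset":[0,0,-0.15],"twist":[0,0,0]}]' 1
python3 -c "
from h import *
look('knob_c',z0=.041,save='w5')
look('clamp_c',z0=.001)
go(.411,-.3235,.2,3)"
```

```text
t: 12.55
tool_pos: [0.4911, 0.0959, 0.0495]
tool_rot: [2.157, 2.282, 0.002]
contact_force: [-0.4, 0.5, -1.4]
opening: 0.0383
grip_force: 30.5
t: 13.05
tool_pos: [0.4902, 0.0959, 0.0484]
tool_rot: [2.158, 2.283, 0.0]
contact_force: [-0.1, -0.0, 0.6]
opening: 0.0682
grip_force: 0.0
t: 13.68
tool_pos: [0.4899, 0.0959, 0.1978]
tool_rot: [-2.158, -2.283, 0.001]
contact_force: [-0.4, 0.1, -0.9]
opening: 0.0852
grip_force: 0.0
knob_c 0.65 [282. 193.  42.  46.] [0.4912 0.0984 1.3198] deg 75.6 0.88
knob_c 0.19 [279. 188.  36.  67.] [ 0.4879  0.1208 -0.1236] deg -7.1 0.39
clamp_c 0.96 [281. 189.  42.  68.] [0.4856 0.1389 1.6873] deg 96.7 0.43
offset [-0.4143, -0.1017, -0.0034] twist [-0.2, -0.0, 0.24] rows 6.8
```

View pics/w5.png

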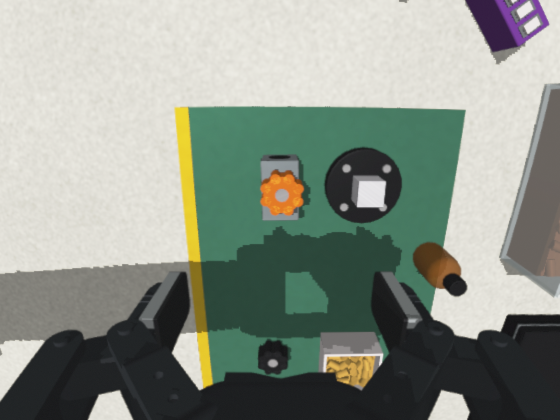

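The knob stands upright and centred on the clamp: knob at (282,193), clamp at (281,189), within about 3 mm. Jar next.

```bash
python3 -m crank '[{"offset":[-0.06,-0.015,0],"twist":[0,0,0]},{"offset":[-0.12,-0.03,0],"twist":[0,0,0]},{"offset":[-0.18,-0.044,0],"twist":[0,0,0]},{"offset":[-0.24,-0.059,0],"twist":[0,0,0]},{"offset":[-0.3,-0.074,0],"twist":[0,0,0]},{"offset":[-0.36,-0.089,0],"twist":[0,0,0]},{"offset":[-0.4143,-0.102,0],"twist":[0,0,0]},{"offset":[-0.4143,-0.102,0],"twist":[0,0,0]},{"offset":[-0.4143,-0.102,0],"twist":[0,0,0]},{"offset":[-0.4143,-0.102,0],"twist":[0,0,0]}]'
python3 -c "
from h import *
o,im,C=look('jar_c')
hsv=cv2.cvtColor(im,cv2.COLOR_RGB2HSV);m=cv2.inRange(hsv,(0,170,80),(6,255,255));n,l,s,c=cv2.connectedComponentsWithStats(m);k=1+s[1:,4].argmax();print(c[k],s[k],unproj(C,c[k],.047))
go(.411,-.3235,.012,3)"
```

```text
t: 15.12
tool_pos: [0.4119, -0.3222, 0.1978]
tool_rot: [-2.155, -2.284, -0.0]
contact_force: [-0.9, 0.3, -0.2]
opening: 0.0852
grip_force: 0.0
jar_c 0.71 [278. 192.  38.  50.] [ 0.412  -0.3235  1.6297] deg 93.4 0.87
[279.32440476 196.93551587] [ 262  180   36   35 1008] [[ 0.41129782 -0.32656555  0.047     ]]
offset [-0.0012, -0.0011, 0.1862] twist [-0.01, -0.01, 0.35] rows 3.0
```

```bash
python3 -m crank '[{"offset":[-0.003,-0.001,0.06],"twist":[0,0,0]},{"offset":[-0.003,-0.001,0.12],"twist":[0,0,0]},{"offset":[-0.003,-0.001,0.165],"twist":[0,0,0]},{"offset":[-0.003,-0.001,0.188],"twist":[0,0,0]},{"offset":[-0.003,-0.001,0.188],"twist":[0,0,0]},{"offset":[-0.003,-0.001,0.188],"twist":[0,0,0]}]'
python3 -m crank '[{"offset":[0,0,0],"twist":[0,0,0]},{"offset":[0,0,0],"twist":[0,0,0]},{"offset":[0,0,0],"twist":[0,0,0]},{"offset":[0,0,0],"twist":[0,0,0]},{"offset":[0,0,0],"twist":[0,0,0]},{"offset":[0,0,0],"twist":[0,0,0]}]' 0 40
python3 -m crank '[{"offset":[0,0,-0.05],"twist":[0,0,0]},{"offset":[0,0,-0.1],"twist":[0,0,0]},{"offset":[0,0,-0.15],"twist":[0,0,0]},{"offset":[0,0,-0.15],"twist":[0,0,0]}]'
python3 -c "
from h import *
o,im,C=look('jar_c',z0=.15)
print(o['tool_pos'])
go(.4939,.0158,.16,3.2)"
```

```text
t: 15.98
tool_pos: [0.4119, -0.327, 0.0118]
tool_rot: [2.155, 2.283, -0.0]
contact_force: [-0.1, -0.2, 0.0]
opening: 0.0852
grip_force: 0.0
t: 16.73
tool_pos: [0.4115, -0.3272, 0.0116]
tool_rot: [2.157, 2.282, 0.0]
contact_force: [-1.5, 0.4, 6.0]
opening: 0.0378
grip_force: 40.0
t: 17.23
tool_pos: [0.4131, -0.3289, 0.1659]
tool_rot: [2.151, 2.276, -0.001]
contact_force: [-0.2, -1.2, -1.4]
opening: 0.0376
grip_force: 40.9
jar_c 0.78 [279. 290.  89. 128.] [ 0.4133 -0.3301  0.824 ] deg 47.2 0.94
jar_c 0.28 [507.  15. 106.  29.] [ 0.5013 -0.1906  1.6598] deg 95.1 0.83
[ 0.41309314 -0.32893229  0.16591208]
offset [0.3371, 0.1023, 0.0002] twist [0.01, 0.01, 0.04] rows 5.6
```

```bash
python3 -m crank '[{"offset":[0.055,0.017,0],"twist":[0,0,0]},{"offset":[0.11,0.033,0],"twist":[0,0,0]},{"offset":[0.165,0.05,0],"twist":[0,0,0]},{"offset":[0.22,0.067,0],"twist":[0,0,0]},{"offset":[0.275,0.083,0],"twist":[0,0,0]},{"offset":[0.318,0.097,0],"twist":[0,0,0]},{"offset":[0.337,0.102,0],"twist":[0,0,0]},{"offset":[0.337,0.102,0],"twist":[0,0,0]},{"offset":[0.337,0.102,0],"twist":[0,0,0]}]'
python3 -c "
from h import *
o,im,C=look('jar_c',z0=.15)
go(.4939,.0158,.0135,3.2)"
```

```text
t: 18.45
tool_pos: [0.4927, 0.0152, 0.1587]
tool_rot: [-2.157, -2.281, 0.003]
contact_force: [0.3, 0.6, -1.8]
opening: 0.0376
grip_force: 40.9
jar_c 0.76 [279. 292.  94. 129.] [0.4923 0.0167 0.2023] deg 11.6 0.84
jar_c 0.22 [281. 104.  49.  79.] [0.5001 0.096  1.4512] deg 83.1 0.25
offset [0.001, 0.001, 0.146] twist [-0.08, -0.0, -0.04] rows 2.3
```

```bash
python3 -m crank '[{"offset":[0,0.001,0.055],"twist":[0,0,0]},{"offset":[0,0.001,0.105],"twist":[0,0,0]},{"offset":[0,0.001,0.135],"twist":[0,0,0]},{"offset":[0,0.001,0.142],"twist":[0,0,0]},{"offset":[0,0.001,0.146],"twist":[0,0,0]},{"offset":[0,0.001,0.146],"twist":[0,0,0]}]'
python3 -m crank '[{"offset":[0,0,0],"twist":[0,0,0]},{"offset":[0,0,0],"twist":[0,0,0]},{"offset":[0,0,0],"twist":[0,0,0]},{"offset":[0,0,0],"twist":[0,0,0]}]' 0.8
python3 -m crank '[{"offset":[0,0,-0.05],"twist":[0,0,0]},{"offset":[0,0,-0.1],"twist":[0,0,0]},{"offset":[0,0,-0.15],"twist":[0,0,0]},{"offset":[0,0,-0.19],"twist":[0,0,0]},{"offset":[0,0,-0.19],"twist":[0,0,0]}]' 1
python3 -c "
from h import *
look('jar_c',z0=.001)
look('bin',z0=.001)
go(.56,.3165,.2,-26)
im=get_image('top');C=cam('top')
hsv=cv2.cvtColor(im,cv2.COLOR_RGB2HSV);m=np.zeros(hsv.shape[:2],np.uint8);m[175:228,145:190]=1
d=((im.max(2)<45)&(m>0)).astype(np.uint8);d=cv2.morphologyEx(d,cv2.MORPH_CLOSE,np.ones((9,9)));n,l,s,c=cv2.connectedComponentsWithStats(d);k=1+s[1:,4].argmax();print(s[k],fit(C,l==k,SH['switchbox_c']))
"
```

```text
t: 19.3
tool_pos: [0.4959, 0.0153, 0.0157]
tool_rot: [2.157, 2.281, 0.002]
contact_force: [1.2, 0.1, -0.6]
opening: 0.0375
grip_force: 40.9
t: 19.8
tool_pos: [0.4948, 0.0158, 0.0145]
tool_rot: [2.157, 2.283, 0.0]
contact_force: [0.1, -0.1, -0.2]
opening: 0.068
grip_force: 0.0
t: 20.42
tool_pos: [0.4971, 0.0155, 0.209]
tool_rot: [2.153, 2.278, 0.008]
contact_force: [0.3, -0.2, -0.4]
opening: 0.0853
grip_force: 0.0
jar_c 0.78 [277. 183.  36.  49.] [0.4963 0.0177 1.6492] deg 94.5 0.91
jar_c 0.36 [315. 180. 296. 321.] [ 0.6373  0.0793 -0.8357] deg -47.9 0.03
bin 0.82 [352. 312.  64.  73.] [ 0.5844 -0.1341  0.1981] deg 11.3 0.82
offset [0.2964, 0.0833, 0.0022] twist [-0.19, 0.02, 29.24] rows 4.9
[155 184  26  37 610] (array([ 0.55735592,  0.31366626, -0.244923  ]), np.float64(0.8848095456631482))
```

Jar is 79 mm beside the clamp and level with it. Now the black switch box: long axis about −14°, so I close at 76°.

```bash
python3 -c "
from h import *
go(.558,.314,.2,76)"
```

```text
offset [0.294, 0.0812, 0.002] twist [-0.16, -0.16, -72.76] rows 6.8
```

```bash
python3 -m crank '[{"offset":[0.05,0.014,0],"twist":[0,0,-10]},{"offset":[0.1,0.028,0],"twist":[0,0,-20]},{"offset":[0.15,0.041,0],"twist":[0,0,-30]},{"offset":[0.2,0.055,0],"twist":[0,0,-40]},{"offset":[0.25,0.069,0],"twist":[0,0,-50]},{"offset":[0.294,0.081,0],"twist":[0,0,-60]},{"offset":[0.294,0.081,0],"twist":[0,0,-70]},{"offset":[0.294,0.081,0],"twist":[0,0,-73]},{"offset":[0.294,0.081,0],"twist":[0,0,-73]},{"offset":[0.294,0.081,0],"twist":[0,0,-73]}]'
python3 -c "
from h import *
look('switchbox_c',save='w6')
o=get_obs();print(o['tool_pos'],o['q'])
go(.558,.314,.013,76)"
```

```text
t: 21.92
tool_pos: [0.5585, 0.3135, 0.2032]
tool_rot: [-0.378, -3.117, 0.001]
contact_force: [-0.1, -0.4, -0.2]
opening: 0.0856
grip_force: 0.0
switchbox_c 0.96 [282. 293.  70.  85.] [ 0.6821  0.2834 -0.8496] deg -48.7 0.96
switchbox_c 0.66 [284. 187.  41.  85.] [0.5567 0.3148 2.9019] deg 166.3 0.95
switchbox_c 0.63 [385. 234.  88.  53.] [0.6374 0.407  1.1338] deg 65.0 0.95
[0.55875625 0.31361231 0.20382779] [ 3.95373457e-01  1.07355543e-01  1.60131889e+00  4.12568622e-05
  1.43366553e+00 -9.34579293e-01]
offset [0.0007, 0.0003, 0.1908] twist [-0.02, -0.04, 0.2] rows 3.1
```

View pics/w6.png

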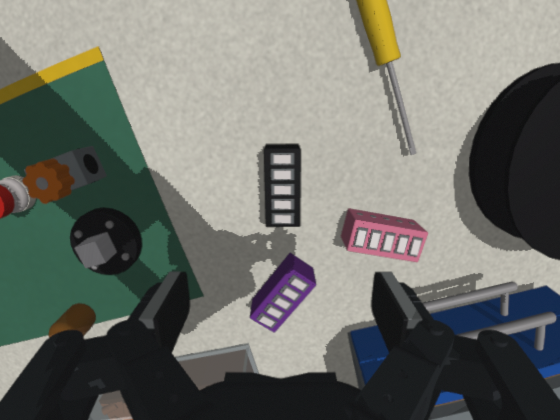

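The black box is under the tool at (282,187), with purple at (282,293) and pink at (385,234) well clear of the fingers. Gripping the black one.

```bash
python3 -m crank '[{"offset":[0.002,0.001,0.06],"twist":[0,0,0]},{"offset":[0.002,0.001,0.12],"twist":[0,0,0]},{"offset":[0.002,0.001,0.168],"twist":[0,0,0]},{"offset":[0.002,0.001,0.19],"twist":[0,0,0]},{"offset":[0.002,0.001,0.19],"twist":[0,0,0]},{"offset":[0.002,0.001,0.19],"twist":[0,0,0]}]'
python3 -m crank '[{"offset":[0,0,0],"twist":[0,0,0]},{"offset":[0,0,0],"twist":[0,0,0]},{"offset":[0,0,0],"twist":[0,0,0]},{"offset":[0,0,0],"twist":[0,0,0]},{"offset":[0,0,0],"twist":[0,0,0]},{"offset":[0,0,0],"twist":[0,0,0]}]' 0 45
python3 -m crank '[{"offset":[0,0,-0.05],"twist":[0,0,0]},{"offset":[0,0,-0.1],"twist":[0,0,0]},{"offset":[0,0,-0.15],"twist":[0,0,0]},{"offset":[0,0,-0.15],"twist":[0,0,0]}]'
python3 -c "
from h import *
o,im,C=look('switchbox_c',z0=.15)
print(o['tool_pos'])
go(.582,-.017,.165,3.2)"
```

```text
t: 22.78
tool_pos: [0.5592, 0.3161, 0.0171]
tool_rot: [0.376, 3.115, 0.004]
contact_force: [-0.0, 0.3, -0.2]
opening: 0.0852
grip_force: 0.0
t: 23.52
tool_pos: [0.558, 0.3156, 0.0154]
tool_rot: [0.376, 3.118, 0.001]
contact_force: [-0.6, -0.1, 5.0]
opening: 0.035
grip_force: 47.4
t: 24.02
tool_pos: [0.5599, 0.3164, 0.1699]
tool_rot: [0.375, 3.111, 0.007]
contact_force: [-0.1, 0.5, -1.6]
opening: 0.0353
grip_force: 46.8
switchbox_c 0.98 [281. 281.  93. 184.] [0.561  0.3146 2.9041] deg 166.4 0.98
switchbox_c 0.86 [392. 245.  97.  60.] [0.5909 0.3702 0.0817] deg 4.7 0.62
[0.5598697  0.31643897 0.16987141]
offset [-0.1035, -0.3166, -0.0012] twist [-0.05, -0.01, 73.04] rows 6.8
```

```bash
python3 -m crank '[{"offset":[-0.017,-0.053,0],"twist":[0,0,10]},{"offset":[-0.034,-0.105,0],"twist":[0,0,20]},{"offset":[-0.052,-0.158,0],"twist":[0,0,30]},{"offset":[-0.069,-0.21,0],"twist":[0,0,40]},{"offset":[-0.086,-0.263,0],"twist":[0,0,50]},{"offset":[-0.1035,-0.3,0],"twist":[0,0,60]},{"offset":[-0.1035,-0.3166,0],"twist":[0,0,70]},{"offset":[-0.1035,-0.3166,0],"twist":[0,0,73]},{"offset":[-0.1035,-0.3166,0],"twist":[0,0,73]},{"offset":[-0.1035,-0.3166,0],"twist":[0,0,73]}]'
python3 -c "
from h import *
o,im,C=look('switchbox_c',z0=.15,save='w7')
look('bin',z0=.001)
go(.582,-.017,.017,3.2)"
```

```text
t: 25.38
tool_pos: [0.5815, -0.0165, 0.1625]
tool_rot: [-2.155, -2.283, 0.003]
contact_force: [-0.4, -0.2, 0.1]
opening: 0.0352
grip_force: 46.9
switchbox_c 0.93 [282. 280.  89. 184.] [ 0.5818 -0.017   1.6299] deg 93.4 0.91
bin 0.2 [189. 294.  42.  41.] [ 0.468  -0.103   0.1264] deg 7.2 0.45
offset [-0.0005, -0.0003, 0.147] twist [-0.02, -0.0, 0.09] rows 2.4
```

View pics/w7.png

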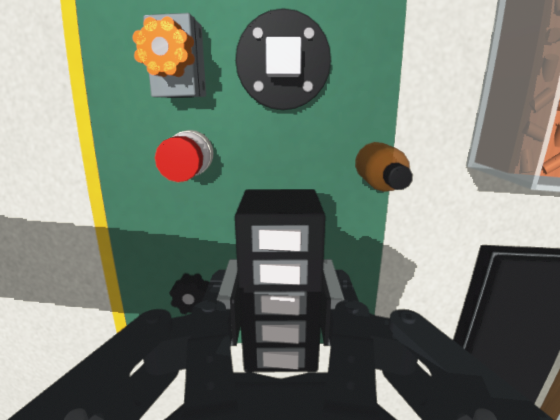

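The box is held square at (282,280), on the line with the foot; jar, bottle and spare knob are clear. Lowering it.

```bash
python3 -m crank '[{"offset":[0,0,0.055],"twist":[0,0,0]},{"offset":[0,0,0.105],"twist":[0,0,0]},{"offset":[0,0,0.135],"twist":[0,0,0]},{"offset":[0,0,0.142],"twist":[0,0,0]},{"offset":[0,0,0.146],"twist":[0,0,0]},{"offset":[0,0,0.147],"twist":[0,0,0]}]'
python3 -m crank '[{"offset":[0,0,0],"twist":[0,0,0]},{"offset":[0,0,0],"twist":[0,0,0]},{"offset":[0,0,0],"twist":[0,0,0]},{"offset":[0,0,0],"twist":[0,0,0]}]' 0.7
python3 -m crank '[{"offset":[0,0,-0.05],"twist":[0,0,0]},{"offset":[0,0,-0.1],"twist":[0,0,0]},{"offset":[0,0,-0.16],"twist":[0,0,0]},{"offset":[0,0,-0.22],"twist":[0,0,0]},{"offset":[0,0,-0.28],"twist":[0,0,0]},{"offset":[-0.06,0,-0.3],"twist":[0,0,0]},{"offset":[-0.12,0,-0.3],"twist":[0,0,0]},{"offset":[-0.12,0,-0.3],"twist":[0,0,0]},{"offset":[-0.12,0,-0.3],"twist":[0,0,0]}]'
python3 -c "
from h import *
look('switchbox_c',z0=.001,save='w8')
look('bin',z0=.001);look('jar_c',z0=.001);look('foot',z0=.001);look('spare_knob_c',z0=.001);look('knob_c',z0=.041);look('clamp_c',z0=.001)"
```

```text
t: 26.32
tool_pos: [0.5838, -0.017, 0.019]
tool_rot: [2.156, 2.282, 0.003]
contact_force: [0.7, 0.1, -0.3]
opening: 0.0355
grip_force: 46.8
t: 26.82
tool_pos: [0.5825, -0.0169, 0.0175]
tool_rot: [2.158, 2.283, 0.0]
contact_force: [-0.1, 0.3, -0.4]
opening: 0.0601
grip_force: 0.0
t: 27.95
tool_pos: [0.589, -0.1364, 0.3168]
tool_rot: [-2.157, -2.282, -0.0]
contact_force: [0.6, 0.0, 0.2]
opening: 0.0596
grip_force: 0.0
switchbox_c 0.63 [284.  71.  35.  69.] [ 0.5838 -0.0182  1.6393] deg 93.9 0.95
switchbox_c 0.33 [351.  48.  34.  38.] [0.6709 0.0425 1.4302] deg 81.9 0.58
bin 0.92 [282. 165.  54.  59.] [ 0.5895 -0.1313  0.0599] deg 3.4 0.97
jar_c 0.82 [210.  40.  36.  42.] [0.4971 0.015  2.839 ] deg 162.7 0.92
foot 0.86 [280.   5.  51.   8.] [0.5762 0.0999 0.1217] deg 7.0 0.94
knob_c 0.18 [281. 162.  52.  58.] [ 0.6012 -0.1114  0.6243] deg 35.8 0.28
clamp_c 0.57 [210.   0.  27.   1.] [0.5022 0.0862 0.1109] deg 6.4 0.82
```

View pics/w8.png

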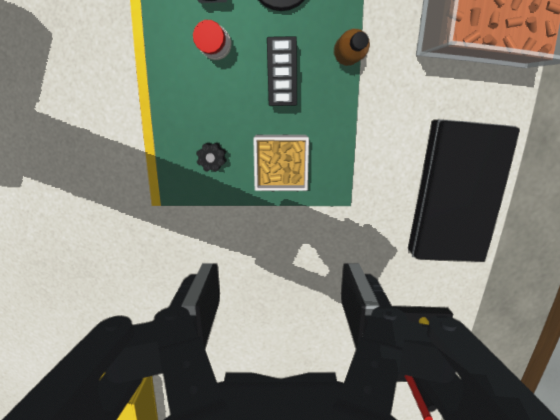

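The box stands at (284,71) between foot and bin: 118 mm and 113 mm from each centre, on the line within 1–2 mm. One last top view before I hand in.

```bash
python3 -c "
from h import *
im=get_image('top');cv2.imwrite('pics/t9.png',cv2.resize(im[135:290,210:400],None,fx=4,fy=3.8,interpolation=2)[:,:,::-1])"
```

View pics/t9.png

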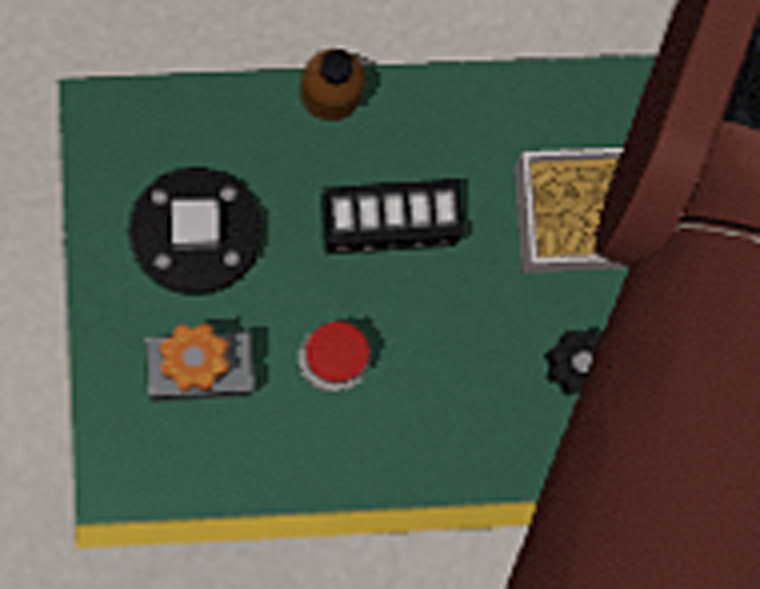

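All parts are upright and where they should be: the knob at (194,357) is within about 4 mm of the clamp's centre (200,362), and the bottle and spare knob look untouched. Handing in.

```bash
python3 -c "
from station import *
print(finish_job())"
```

```text
the job is handed in; nothing more can be done
None
```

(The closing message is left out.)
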